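# Proof-pull the glued test bars

## Robot

A 6-joint arm with a two-finger parallel gripper is mounted at the origin on a cart in front of the work surface, level with it; the furniture and walls round the work are solid. World frame = base frame: x ahead of the robot, y to its left, z up, the work surface at z = 0. Lengths are in m, angles in rad, forces in N, time in s.
With the tool pointing down it reaches from about 0.325 to 0.775 m from the base axis. Payload 5.5 kg.
Tool frame: the origin (TCP) lies at the centre of the arm's flange, where the gripper is bolted on; the fingertips stand 182 mm ahead of it and the grasp point (between the pads) lies 163 mm ahead of it; z points along the fingers, y is the direction in which the jaws open and shut (so a half turn about z gives the same grasp; the last joint's range is limited). The gripper opens to 88 mm and grips with 3 to 60 N. Pads are 20 mm wide; open, the fingers measure 115 mm over their backs; the gripper's body (75 mm by 178 mm) begins 61 mm behind the grasp point.
Start: joints at [1.068, 0.091, 1.231, -0, 1.82, -0.057], TCP at [0.259, 0.541, 0.405] pointing down, gripper open.
Joint ranges: [-2.87, 2.87], [-0.86, 2.18], [0.17, 2.46], [-1.51, 4.65], [0.06, 2.69], [-2.65, 2.65]. Speed limits (rad/s): [2.57, 2.57, 3.01, 3.14, 3.14, 3.14].

## Interface

Orientations are given as a unit quaternion [w, x, y, z].
In Python, from rig import read_state, get_image, finish_job gives the robot as it stands.
- The arm moves only by the shell command python3 -m creep 'ROWS' [FORCE]. ROWS is JSON, one flat list of numbers, 7 for each row, row after row: the turn, a rotation vector about the world's x, y, z in rad, then the shift along the world's x, y, z in mm, then the closure in counts, from 0 (fully open) to 255 (shut). A call has 1 to 10 rows; each row is the pose to reach, as a shift and turn from the pose commanded when the call began; what a row does not reach only later rows make up. A row lasts 1/8 s, in which the tool goes at most 62.5 mm and 10.7 degrees, less where a joint would pass 70% of its speed; a pose out of reach is approached as far as the arm can. A call with a gripper value outside its range is refused whole. The fingers move at their own pace and stop on an object; FORCE is the grip in N (left out, the last holds). Time passes only in rows, so rows that repeat a pose let the fingers close. It gives the time, the measured TCP pose, the force and the opening at its end, in the units of the state.
- read_state(): the state, without advancing time (a new reading comes with each control period).
- get_image(name): name is "side" or "top"; returns a dict with "img" (384x512x3 uint8, red, green, blue), "intrinsics" (3x3 intrinsics, pixels), "k1" (the pictures are not rectified: a ray, as slopes to the right and down, at radius r is drawn at 1 + k1 r^2 times it, then the intrinsics apply), "rvec" (rotation vector, rad) and "tvec" (3), from world to camera coordinates, as OpenCV has them. Camera axes: x right, y down, z forward; pixel columns grow to the right and rows downward; lengths in m; the calibration is good to about 2 mm. A picture is of the moment at which its call begins. There is no depth.
- finish_job(): hands the job in, once; it reports no verdict.
The state is a dict: "time_s": time; "qpos": joint angles; "qd": joint speeds; "effort": joint torques, N m; "position": TCP position; "orientation": TCP orientation; "contact_force": force on the tool from outside, world axes, zero at the start; "torque": the same for the moment, N m; "width": opening from 0.0 (shut) to 1.0 (fully open).
Only numpy, scipy, OpenCV 4.12 (cv2) and the standard library are available. Lean on these libraries where they do the work, as an engineer would, in place of code of your own. Each camera call takes 0.05 s, during which the arm holds its last target. There are 200 camera calls.

## Task

Prove the glued test bars (two or three of them) on the pull tester: first turn the setting knob until the brass mark on its spiral disc points along the scale's centre line to the forks. Then take the bars one by one from left to right as seen from the robot: lay the bar in the two forks, draw the sprung handle out until the pointer just meets the rim of the disc, keep it there for two seconds and ease it all the way home, never letting it snap back or pulling it well past the rim, and put the bar in the dark wooden tray. At the end all bars lie in the tray, the gauge is home and the knob still at its mark; leave the other things on the bench where they are.

Things in the scene. Friction and masses are not known exactly. Their poses are not given: they have to be found in the camera images.
- tester: pull tester, a wooden bed 104 x 430 mm, 16 mm thick, fixed to the bench; origin at the centre of its underside, its y axis is the direction of pull (from the forks to the pull handle), It carries, from -y to +y: the fixed fork, the moving fork, the gauge barrel with its scale and setting knob (barrel 56 mm wide, 62 mm high, at y -0.053 to 0.077), the pull handle.
- cradle (a point): centre of a bar lying properly in the forks (x 0, y -0.130, z 0.045 in the tester's frame, same axes). It lies level along the tester's y, stem in both slots (24 mm wide, floor 36 mm above the bench, open and flared at the top, 67 mm high), heads outside the forks. The forks' outer faces are 64 mm apart at rest (inner 48 mm): 5 mm play each way lengthwise, 4 mm sideways
- fixed_fork: the steel fork screwed to the -y end of the bed (8 mm plate at y -0.162 to -0.154 of the tester); frame as the tester's
- carriage (a joint): how far the carriage (moving fork, gauge barrel and knob together) has slid along +y of the tester, m, 0 to 0.016. A light spring (1 to 2 N) returns it to 0. When the handle is pulled it takes up the bar's play (about 10 mm) before the bar is tight and the gauge begins to draw out fully
- gauge_slide (a joint): how far the sprung gauge slide stands out of the carriage's barrel, m, 0 (home) to 0.060: 300 N/m, so 12 N at 0.040; let go, it snaps home. The pointer on the scale moves with it (scale graduated every 5 mm, 10 mm lines longer)
- pull_grip (a point): middle of the gauge slide's turned upright wooden handle, 18 mm thick, 64 mm tall (32 to 96 mm above the bench), this point 72 mm above the bench; it moves along the tester's +y when pulled. A steel rod 8 mm thick, 45 mm above the bench, joins its -y side to the barrel, whose end is 39 mm away from the handle when home
- dial_knob (a joint): angle of the setting knob on the barrel, rad, 0 to 4.0, growing clockwise from above, stays where left. At 2.4 the brass mark of its dark spiral disc (under the knob's white-lined end) lies on the scale's centre line, pointing to the forks. The disc's rim on that line (15 to 35 mm from the axis) marks the set load: gauge travel 0.040 m at 2.4 (0.028 m + 0.005 m per rad)
- knob_grip (a point): centre of the grip of the knob (black upright bar, 32 mm long, 12 mm thick, this point 93 mm above the bench, 9.5 mm below its top), on the turning axis, 21 mm to +y of the tester's origin when the carriage is home; its x axis points along the bar to its white-lined end, z up. The disc lies 25 mm below this point. It rides on the carriage
- tray: dark wooden tray, 150 (x) x 180 (y) x 24 mm, walls and floor about 6 mm, fixed; origin at the centre of its underside
- bar_a_centre (a point): glued test bar at the leftmost place of the row (any of the three places may be empty: then its reading is None and it is not part of the job). I-shaped, two half-lapped maple halves: 110 mm long, 18 mm thick, stem 16 mm wide and 74 mm long between the two end heads, heads 40 mm wide and 18 mm long; 55 g. This point is its very centre, 9 mm above its underside; x along its length, z up
- bar_a: the same bar (leftmost); origin at the centre of its underside
- bar_b_centre (a point): glued test bar at the middle place of the row (any of the three places may be empty: then its reading is None and it is not part of the job). I-shaped, two half-lapped maple halves: 110 mm long, 18 mm thick, stem 16 mm wide and 74 mm long between the two end heads, heads 40 mm wide and 18 mm long; 55 g. This point is its very centre, 9 mm above its underside; x along its length, z up
- bar_b: the same bar (middle); origin at the centre of its underside
- bar_c_centre (a point): glued test bar at the rightmost place of the row (any of the three places may be empty: then its reading is None and it is not part of the job). I-shaped, two half-lapped maple halves: 110 mm long, 18 mm thick, stem 16 mm wide and 74 mm long between the two end heads, heads 40 mm wide and 18 mm long; 55 g. This point is its very centre, 9 mm above its underside; x along its length, z up
- bar_c: the same bar (rightmost); origin at the centre of its underside
- glue_jar: bystander, to be left alone: glass glue jar, 59 mm wide, 73 mm tall; origin at the centre of its underside
- thumb_plane: bystander, to be left alone: small brass thumb plane, 25x60x34 mm; origin at the centre of its underside
- gouge: bystander, to be left alone: gouge, 225 mm long, lying along its y axis, 25 mm thick; origin at the centre of its underside
- sanding_block: bystander, to be left alone: wooden sanding block, 58x88x34 mm; origin at the centre of its underside

How it is judged:
On the way, in this order (a step that is already met when the one before it is completed fails the run):
1. the setting knob's brass mark lies on the scale line (2.4 rad, within 0.15) (value of joint dial_knob between 2.25 and 2.55 rad), for 0.2 s.
2. the leftmost bar is tight in the forks (over 6 N on the fixed fork) with the gauge drawn out to the disc's rim (within 4 mm) for a second (distance between bar_a_centre and pull_grip between 0.2972 and 0.3052 m and contact force between bar_a and fixed_fork above 6 N), for 1 s.
3. the middle bar is tight in the forks (over 6 N on the fixed fork) with the gauge drawn out to the disc's rim (within 4 mm) for a second (distance between bar_b_centre and pull_grip between 0.2972 and 0.3052 m and contact force between bar_b and fixed_fork above 6 N), for 1 s.
4. the rightmost bar is tight in the forks (over 6 N on the fixed fork) with the gauge drawn out to the disc's rim (within 4 mm) for a second (distance between bar_c_centre and pull_grip between 0.2972 and 0.3052 m and contact force between bar_c and fixed_fork above 6 N), for 1 s.
At the end, for the whole second after the job is handed in: every bar lies at rest in the tray (its centre at least 12 mm inside the tray's outline and below 55 mm), the gauge slide is home (under 5 mm), the knob's brass mark is within 0.15 rad of the scale line (all of step 1 and x of bar_a_centre in the frame of tray between -0.062 and 0.062 m and y of bar_a_centre in the frame of tray between -0.077 and 0.077 m and z of each of bar_a_centre, bar_b_centre, bar_c_centre in the frame of tray below 0.055 m and linear speed of each of bar_a, bar_b, bar_c below 0.02 m/s and x of bar_b_centre in the frame of tray between -0.062 and 0.062 m and y of bar_b_centre in the frame of tray between -0.077 and 0.077 m and x of bar_c_centre in the frame of tray between -0.062 and 0.062 m and y of bar_c_centre in the frame of tray between -0.077 and 0.077 m and value of joint gauge_slide below 0.005 m); the robot touches nothing.
It fails at once if the gauge slide snaps back (runs home faster than 0.35 m/s) (velocity of joint gauge_slide below -0.35 m/s).
It fails at once if the gauge is pulled more than 12 mm past the rim's place (value of joint gauge_slide above 0.052 m).
It fails at once if the glue jar, thumb plane, gouge or sanding block is moved more than 25 mm (distance of any of glue_jar, thumb_plane, gouge, sanding_block from where it was at the start of the episode above 0.025 m).
Of bar_a, bar_b, bar_c only 2 to 3 are there at a start; the rules pass over those that are not, and their reading is None.
At some moment in a run one of bar_a, bar_b, bar_c may be knocked a few centimetres aside while the robot is not near it.
It also fails if it takes over 210 s, if anything falls off the work surface, if the arm or the gripper's body presses on something with over 40 N, if the wrist force passes 120 N, or if a joint passes its speed limit or range.

## Working session

There is one attempt and no reset: what is moved stays moved. The work goes in short steps, Python scripts to look and compute and a shell command to move; the robot and the scene stay as the last step left them, time stands still between calls to the robot, and variables do not carry over. Pictures are saved under pics/ and viewed, about 12 in all and at most 16, crops included, and the job is handed in when it is done.

```bash
mkdir -p pics; ls; cat > h.py <<'E'
import numpy as np, cv2
from rig import read_state, get_image
def snap(name,fn=None):
    d=get_image(name)
    if fn: cv2.imwrite('pics/'+fn,d['img'][:,:,::-1])
    return d
def ray(d,u,v):
    K=np.array(d['intrinsics']);k=d['k1']
    s=np.array([(u-K[0,2])/K[0,0],(v-K[1,2])/K[1,1]]);p=s.copy()
    for _ in range(30): p=s/(1+k*(p@p))
    R=cv2.Rodrigues(np.array(d['rvec'],float))[0];t=np.array(d['tvec'],float)
    return -R.T@t, R.T@np.array([p[0],p[1],1])
def at(d,u,v,z):
    o,r=ray(d,u,v); return o+r*(z-o[2])/r[2]
def proj(d,P):
    R=cv2.Rodrigues(np.array(d['rvec'],float))[0];c=R@np.array(P,float)+np.array(d['tvec'],float)
    s=c[:2]/c[2];s=s*(1+d['k1']*(s@s));K=np.array(d['intrinsics']);return s[0]*K[0,0]+K[0,2],s[1]*K[1,1]+K[1,2]
def crop(d,fn,u0,v0,u1,v1,s): cv2.imwrite('pics/'+fn,cv2.resize(d['img'][v0:v1,u0:u1,::-1],None,fx=s,fy=s,interpolation=cv2.INTER_CUBIC))
E
python3 - <<'E'
from h import *
a=snap('top');b=snap('side')
for d in(a,b): print(ray(d,256,192),d['k1'])
s=read_state();print(s)
cv2.imwrite('pics/1.png',np.vstack([cv2.resize(x['img'],(400,300)) for x in(a,b)])[:,:,::-1])
cv2.imwrite('pics/top.png',cv2.resize(a['img'],(800,600))[:,:,::-1])
cv2.imwrite('pics/side.png',cv2.resize(b['img'],(800,600))[:,:,::-1])
E
```

```text
pics
(array([0.45224208, 0.05793741, 1.57355522]), array([ 5.33853007e-02,  3.50568795e-04, -9.98578094e-01])) 0.044751683467706256
(array([0.78014212, 1.09271825, 1.29995458]), array([-0.14731592, -0.64069935, -0.75355494])) -0.06437444327432457
{'time_s': 0.1, 'qpos': array([ 1.06831014e+00,  9.17476384e-02,  1.23173071e+00, -5.45397827e-06,
        1.81980877e+00, -5.67110425e-02]), 'qd': array([ 0.00074813, -0.00149592, -0.00499597,  0.00104162, -0.00204933,
       -0.00057763]), 'effort': array([ 2.79057960e-03, -4.47858238e+01, -4.07569957e+01,  7.00101187e-02,
        2.85180897e-02, -9.62320587e-05]), 'position': array([0.25872474, 0.54140191, 0.40366084]), 'orientation': array([-2.31269727e-04,  2.21047258e-01,  9.75262730e-01, -8.15060387e-04]), 'contact_force': array([0.09206893, 0.35347176, 0.06108824]), 'torque': array([-0.04121479,  0.05708446, -0.03020188]), 'width': 1.0024592185636683}
```

View pics/top.png

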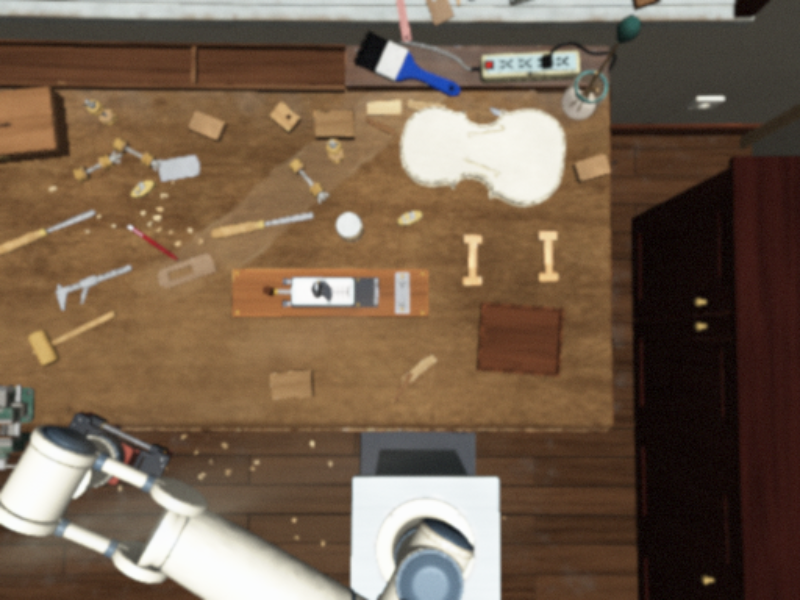

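View pics/side.png

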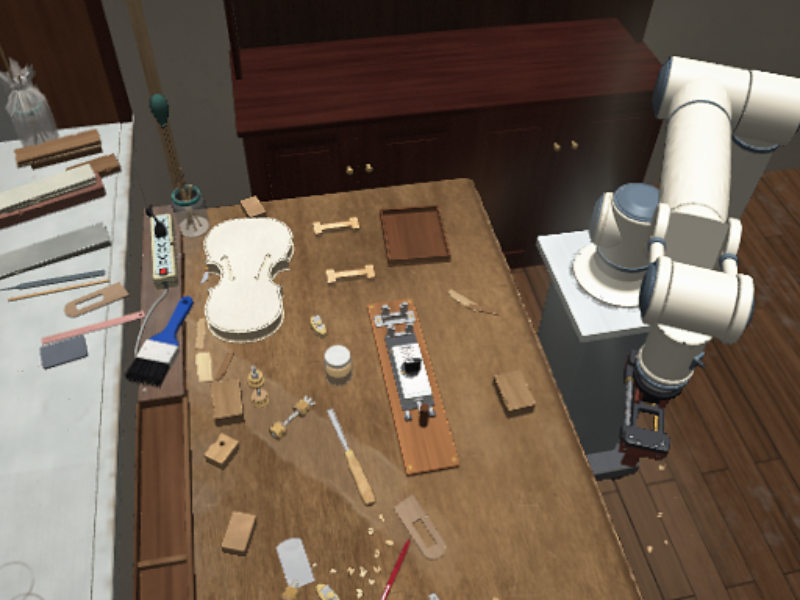

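The top view (800 px scale) shows the tester with its handle to the left at (268,292) and its forks to the right at (402,292). Two bars stand at (472,260) and (548,257), and the tray is at (520,338). Next I measure these by masks.

```bash
cat > m.py <<'E'
from h import *
a=snap('top');img=a['img'];hsv=cv2.cvtColor(img,cv2.COLOR_RGB2HSV)
def show(px): u,v=[int(x*.64) for x in px]; print(px,img[v,u],hsv[v,u])
for p in[(245,292),(350,275),(472,260),(548,257),(520,338),(330,340)]: show(p)
crop(a,'k.png',140,165,285,210,5.5)
E
python3 m.py
```

```text
(245, 292) [166 111  66] [ 14 154 166]
(350, 275) [162 110  74] [ 12 139 162]
(472, 260) [246 226 177] [ 21  72 246]
(548, 257) [248 230 179] [ 22  71 248]
(520, 338) [98 58 36] [ 11 161  98]
(330, 340) [150 115  78] [ 15 122 150]
```

View pics/k.png

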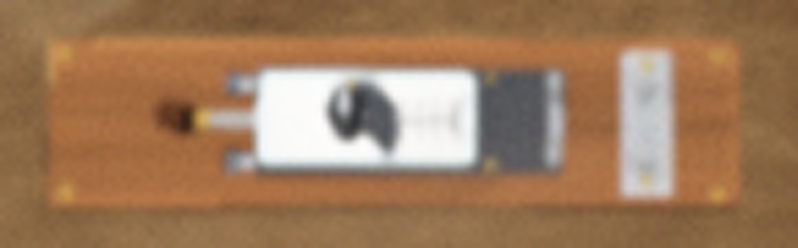

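The crop shows the bed with corners near (48,40), (738,38), (741,205) and (50,207). The knob is at about (348,108), and there is a hint of brass at its top, (350,85). I'll compute the poses and crop the side view for the knob angle.

```bash
cat > m2.py <<'E'
from h import *
a=snap('top');img=a['img'];hsv=cv2.cvtColor(img,cv2.COLOR_RGB2HSV)
c=[at(a,140+x/5.5-.4,165+y/5.5-.4,.016)[:2] for x,y in[(48,40),(738,38),(741,205),(50,207)]]
c=np.array(c);print('bed',c.round(4),'mid',c.mean(0).round(4),'len',np.linalg.norm(c[0]-c[1]),np.linalg.norm(c[0]-c[3]))
d=(c[0]+c[3]-c[1]-c[2]);print('pull yaw',np.degrees(np.arctan2(d[1],d[0])))
m=cv2.inRange(hsv,(15,30,200),(28,110,255));m[:140]=0;m[190:]=0;m[:,:285]=0;m[:,370:]=0
def comp(m,z,mn):
    cs,_=cv2.findContours(m,cv2.RETR_EXTERNAL,cv2.CHAIN_APPROX_NONE)
    for k in cs:
        if cv2.contourArea(k)<mn: continue
        P=np.array([at(a,*p,z)[:2]*1000 for p in k[:,0].astype(float)],np.float32);r=cv2.minAreaRect(P)
        bp=cv2.boxPoints(r);e=[bp[1]-bp[0],bp[2]-bp[1]];l=max(e,key=np.linalg.norm)
        print(np.round(r[0],1),np.round(r[1],1),'yaw',np.degrees(np.arctan2(l[1],l[0])).round(1))
print('bars');comp(m,.018,40)
m=cv2.inRange(hsv,(0,100,30),(20,255,125));m[:190]=0;m[245:]=0;m[:,:295]=0;m[:,370:]=0
m=cv2.morphologyEx(m,cv2.MORPH_OPEN,np.ones((5,5)));print('tray');comp(m,.022,300)
print('handle',at(a,140+175/5.5,165+116/5.5,.096),'knob',at(a,140+346/5.5,165+106/5.5,.1025))
b=snap('side')
u,v=np.mean([proj(b,(*c.mean(0),.09))],0);u,v=int(u),int(v);print(u,v)
crop(b,'s.png',u-45,v-60,u+45,v+50,5.4)
E
python3 m2.py
```

```text
bed [[ 0.6032  0.4281]
 [ 0.6063 -0.0024]
 [ 0.5019 -0.0045]
 [ 0.4991  0.4251]] mid [0.5526 0.2116] len 0.43057180556966335 0.10422185037389074
pull yaw 90.39482941057108
bars
[627.3 -99.3] [ 34.4 107.1] yaw -0.0
[ 636.4 -265.5] [104.3  34.7] yaw 1.6
tray
[ 451.3 -201.1] [183.5 252.4] yaw -89.8
handle [0.54942073 0.33232209 0.096     ] knob [0.55530752 0.23067669 0.1025    ]
262 227
```

View pics/s.png

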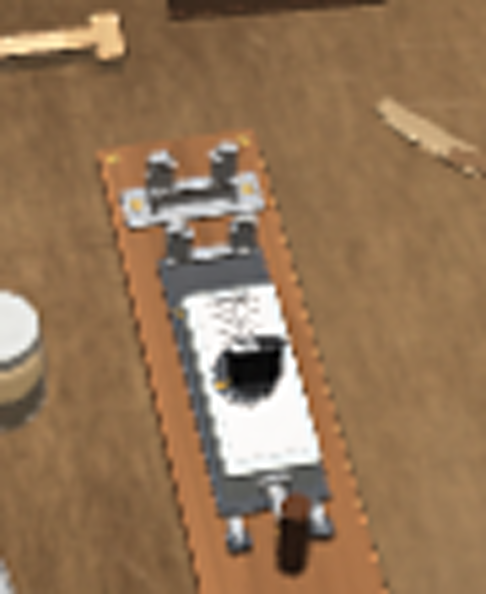

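The side crop shows the brass mark at about (220,385), the knob grip at about (250,365), and the forks at the top. I'll compute the knob's yaw and the tray.

```bash
python3 - <<'E'
from h import *
a=snap('top');b=snap('side')
K=np.array([.5525,.2326])
p=at(b,217+220/5.4,167+385/5.4,.068)[:2];q=at(a,140+350/5.5,165+85/5.5,.068)[:2]
for x in(p,q): print('brass',x,np.linalg.norm(x-K),np.degrees(np.arctan2(*(x-K)[::-1])))
t=np.array([at(a,x*.64,y*.64,.024)[:2] for x,y in[(481,304),(562,306),(558,374),(478,371)]])
print('tray',t.round(3),t.mean(0))
I=b['img'];h=cv2.cvtColor(I,cv2.COLOR_RGB2HSV)
crop(b,'s2.png',240,205,290,250,12)
crop(a,'t2.png',185,165,230,205,12)
cv2.imwrite('pics/kk.png',np.hstack([cv2.resize(cv2.imread('pics/'+f),(400,400)) for f in('s2.png','t2.png')]))
E
```

```text
brass [0.57229111 0.23329517] 0.01980331960864421 2.011694628095291
brass [0.5704393  0.23244687] 0.01793994881946824 -0.48905046665542795
tray [[ 0.527 -0.118]
 [ 0.523 -0.295]
 [ 0.376 -0.285]
 [ 0.381 -0.111]] [ 0.45189193 -0.20230958]
```

View pics/kk.png

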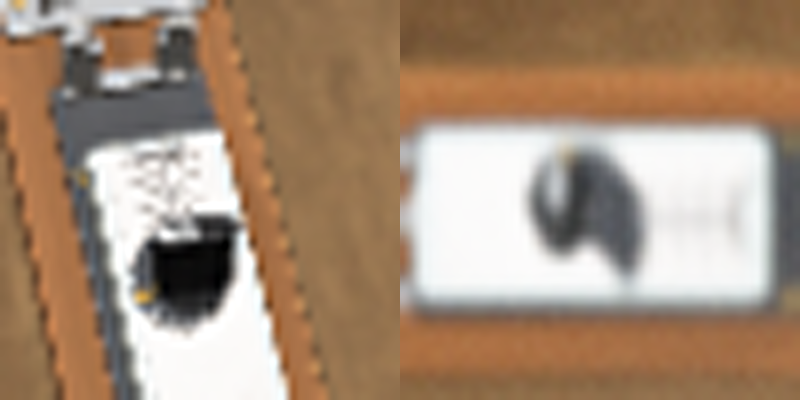

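The brass mark points to world yaw ≈ +1°, and the forks lie along −89.6°, so the knob needs about −90°. I'll approach above the knob.

```bash
python3 -m creep '[0,0,0.447,294,-309,-40,0,0,0,0.447,294,-309,-40,0,0,0,0.447,294,-309,-40,0,0,0,0.447,294,-309,-40,0,0,0,0.447,294,-309,-40,0,0,0,0.447,294,-309,-40,0,0,0,0.447,294,-309,-40,0,0,0,0.447,294,-309,-40,0,0,0,0.447,294,-309,-40,0,0,0,0.447,294,-309,-40,0]' 25
python3 -m creep '[0,0,0,0,0,-50,0,0,0,0,0,0,-90,0,0,0,0,0,0,-106,0,0,0,0,0,0,-106,0,0,0,0,0,0,-106,0]'
```

```text
time_s: 1.6
position: [0.5519, 0.2336, 0.3652]
orientation: [0.0, -0.002, 1.0, 0.0]
contact_force: [-0.2, -0.2, -0.1]
width: 1.002
time_s: 2.22
position: [0.553, 0.2329, 0.2611]
orientation: [0.002, -0.001, 1.0, 0.001]
contact_force: [0.0, -0.0, -0.2]
width: 0.997
```

```bash
python3 -m creep '[0,0,0,0,0,-1,255,0,0,0,0,0,-1,255,0,0,0,0,0,-1,255,0,0,0,0,0,-1,255,0,0,0,0,0,-1,255,0,0,0,0,0,-1,255,0,0,0,0,0,-1,255,0,0,0,0,0,-1,255]' 25
python3 - <<'E'
from h import *
b=snap('side');u,v=map(int,proj(b,(.5525,.2326,.09)));crop(b,'g1.png',u-50,v-45,u+50,v+30,6)
E
```

```text
time_s: 3.22
position: [0.5527, 0.2322, 0.2576]
orientation: [-0.0, -0.001, 1.0, -0.0]
contact_force: [-1.0, 1.5, -0.1]
width: 0.135
```

View pics/g1.png

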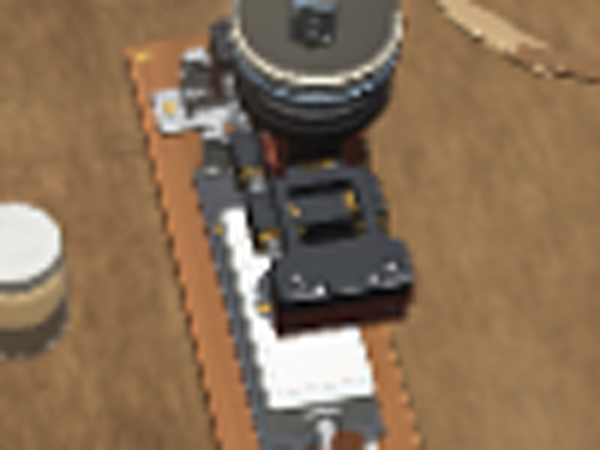

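Opening is 11.9 mm, which matches the 12 mm grip, so it is held squarely. Now turn clockwise by about 1.58 rad.

```bash
python3 -m creep '[0,0,-0.16,0,0,0,255,0,0,-0.32,0,0,0,255,0,0,-0.48,0,0,0,255,0,0,-0.64,0,0,0,255,0,0,-0.8,0,0,0,255,0,0,-0.96,0,0,0,255,0,0,-1.12,0,0,0,255,0,0,-1.28,0,0,0,255,0,0,-1.44,0,0,0,255,0,0,-1.58,0,0,0,255]' 25
python3 -m creep '[0,0,0,0,0,0,255,0,0,0,0,0,0,255,0,0,0,0,0,0,0,0,0,0,0,0,0,0,0,0,0,0,0,0,0,0,0,0,0,0,0,0,0,0,0,0,0,40,0,0,0,0,0,0,90,0]'
python3 -m creep '[0,0,0,0,0,40,0,0,0,0,0,-150,40,0,0,0,0,0,-250,40,0,0,0,0,0,-250,40,0,0,0,0,0,-250,40,0,0,0,0,0,-250,40,0,0,0,0,0,-250,40,0]'
python3 - <<'E'
from h import *
a=snap('top')
b=snap('side');u,v=map(int,proj(b,(.5525,.2326,.09)))
crop(b,'g2.png',u-25,v-25,u+25,v+25,8)
u,v=map(int,proj(a,(.5525,.2326,.09)))
crop(a,'g3.png',u-25,v-25,u+25,v+25,8)
cv2.imwrite('pics/g4.png',np.hstack([cv2.imread('pics/g2.png'),cv2.imread('pics/g3.png')]))
h=cv2.cvtColor(a['img'],cv2.COLOR_RGB2HSV);m=cv2.inRange(h,(15,30,200),(28,110,255));m[:140]=0;m[190:]=0;m[:,:285]=0;m[:,370:]=0
for k in cv2.findContours(m,0,1)[0]:
    if cv2.contourArea(k)>40: P=np.array([at(a,*p,.018)[:2]*1000 for p in k[:,0].astype(float)],np.float32);print(cv2.minAreaRect(P))
E
```

```text
time_s: 4.53
position: [0.5525, 0.2322, 0.2576]
orientation: [-0.0, 0.712, 0.703, -0.001]
contact_force: [-2.5, -2.0, 0.9]
width: 0.134
time_s: 5.52
position: [0.5525, 0.2323, 0.347]
orientation: [-0.001, 0.71, 0.704, -0.001]
contact_force: [-0.3, 0.9, -0.3]
width: 0.78
time_s: 6.4
position: [0.5527, -0.0175, 0.3877]
orientation: [-0.0, 0.71, 0.704, 0.0]
contact_force: [-0.2, -0.1, 0.4]
width: 1.0
((636.441650390625, -265.466064453125), (104.30342102050781, 34.73039245605469), 1.6216517686843872)
```

View pics/g4.png

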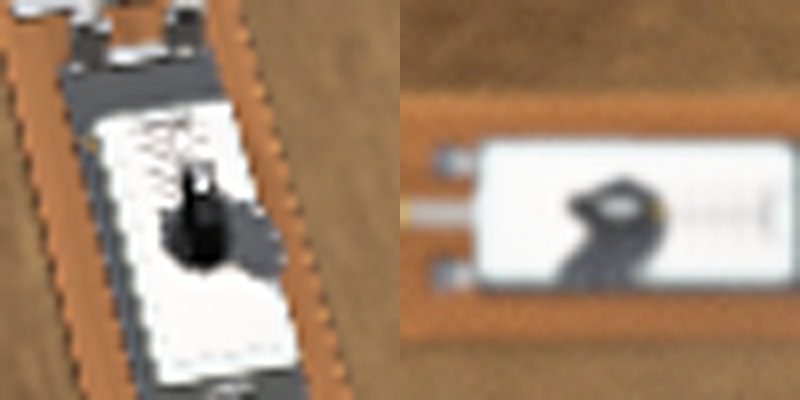

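The mark now lies on the scale's centre line and points to the forks (top view: mark at (655,210), line at row 210). Next I move over the left bar, checking it in the side view first.

```bash
cat > bars.py <<'E'
import sys
from h import *
def bars(cam):
    a=snap(cam);h=cv2.cvtColor(a['img'],cv2.COLOR_RGB2HSV);m=cv2.inRange(h,(15,30,190),(30,125,255))
    for k in cv2.findContours(m,0,1)[0]:
        if cv2.contourArea(k)<60: continue
        P=np.array([at(a,*p,.018)[:2]*1000 for p in k[:,0].astype(float)],np.float32);r=cv2.minAreaRect(P)
        if 90<max(r[1])<125 and 25<min(r[1])<50: print(cam,np.round(r[0],1),np.round(r[1],1),round(r[2],1))
    return a
bars('top');bars('side')
E
python3 bars.py
python3 -m creep '[0,0,1.58,75,-82,-80,0,0,0,1.58,75,-82,-80,0,0,0,1.58,75,-82,-80,0,0,0,1.58,75,-82,-80,0,0,0,1.58,75,-82,-80,0,0,0,1.58,75,-82,-80,0,0,0,1.58,75,-82,-80,0,0,0,1.58,75,-82,-80,0,0,0,1.58,75,-82,-80,0,0,0,1.58,75,-82,-80,0]'
```

```text
top [ 634.8 -265.6] [ 37.7 107.2] 89.7
side [ 626.6 -100.9] [ 39.1 108.1] 88.8
side [ 636.5 -266.6] [108.3  39.2] 0.6
time_s: 7.85
position: [0.628, -0.0984, 0.3075]
orientation: [-0.0, -0.001, 1.0, 0.0]
contact_force: [0.3, -0.2, -0.4]
width: 1.002
```

```bash
python3 -m creep '[0,0,0,-1,-1,-50,0,0,0,0,-1,-1,-90,0,0,0,0,-1,-1,-123,0,0,0,0,-1,-1,-123,0,0,0,0,-1,-1,-123,0]'
python3 -m creep '[0,0,0,0,0,0,255,0,0,0,0,0,0,255,0,0,0,0,0,0,255,0,0,0,0,0,0,255,0,0,0,0,0,0,255,0,0,0,0,0,0,255,0,0,0,0,0,0,255,0,0,0,0,0,40,255,0,0,0,0,0,80,255,0,0,0,0,0,120,255]' 20
```

```text
time_s: 8.48
position: [0.6268, -0.1, 0.1846]
orientation: [-0.0, -0.0, 1.0, 0.0]
contact_force: [-0.5, -1.0, -0.0]
width: 1.002
time_s: 9.72
position: [0.6266, -0.1006, 0.3056]
orientation: [-0.0, -0.001, 1.0, 0.0]
contact_force: [-0.3, 0.5, -0.4]
width: 0.173
```

Bar gripped (opening 15.2 mm). I'll check the fork positions using the earlier side picture's tine tops, at z = 67 mm.

```bash
python3 - <<'E'
from h import *
b=snap('side')
for n,x,y in[('fixL',160,155),('fixR',228,149),('movL',180,226),('movR',243,222)]: print(n,at(b,217+x/5.4-.4,167+y/5.4-.4,.067).round(4))
a=snap('top')
for n,x,y in[('movT',553,72),('movB',553,165)]: print(n,at(a,140+x/5.5-.4,165+y/5.5-.4,.067).round(4))
s=read_state();print(s['position'])
E
python3 -m creep '[0,0,-1.57,-73,182,30,255,0,0,-1.57,-73,182,30,255,0,0,-1.57,-73,182,30,255,0,0,-1.57,-73,182,30,255,0,0,-1.57,-73,182,30,255,0,0,-1.57,-73,182,30,255,0,0,-1.57,-73,182,30,255,0,0,-1.57,-73,182,30,255,0,0,-1.57,-73,182,30,255,0,0,-1.57,-73,182,30,255]'
```

```text
fixL [0.5742 0.0528 0.067 ]
fixR [0.5318 0.0557 0.067 ]
movL [0.5729 0.1107 0.067 ]
movR [0.5348 0.1147 0.067 ]
movT [0.5802 0.1114 0.067 ]
movB [0.5239 0.111  0.067 ]
[ 0.62738644 -0.1007553   0.31101272]
time_s: 11.08
position: [0.5536, 0.0814, 0.3332]
orientation: [-0.001, 0.706, 0.708, -0.001]
contact_force: [-0.0, -0.2, -1.2]
width: 0.172
```

```bash
python3 -m creep '[0,0,0,0,1,-40,255,0,0,0,0,1,-60,255,0,0,0,0,1,-75,255,0,0,0,0,1,-85,255,0,0,0,0,1,-95,255,0,0,0,0,1,-95,255]'
python3 -m creep '[0,0,0,0,0,-6,255,0,0,0,0,0,-12,255,0,0,0,0,0,-17,255,0,0,0,0,0,-17,255,0,0,0,0,0,-17,255]'
python3 - <<'E'
from h import *
b=snap('side');u,v=map(int,proj(b,(.5525,.08,.05)));crop(b,'p1.png',u-45,v-35,u+45,v+35,7)
E
```

```text
time_s: 11.82
position: [0.5536, 0.0823, 0.2391]
orientation: [-0.0, 0.706, 0.708, -0.0]
contact_force: [0.8, 0.2, -1.0]
width: 0.17
time_s: 12.45
position: [0.5539, 0.0825, 0.23]
orientation: [0.002, 0.706, 0.708, 0.002]
contact_force: [-14.6, -1.2, 30.8]
width: 0.177
```

View pics/p1.png

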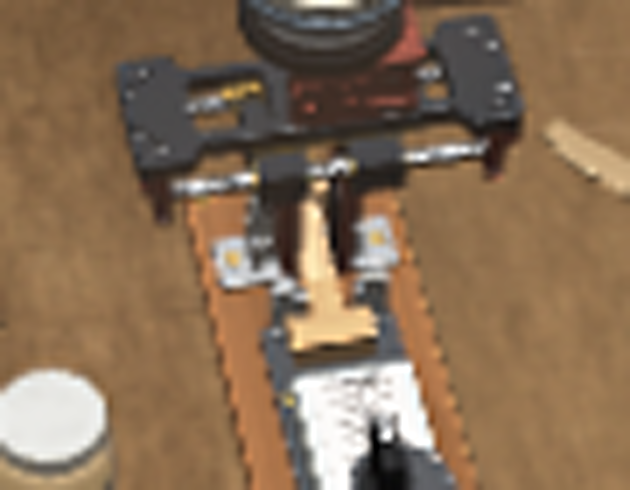

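At TCP z = 0.230 (8 mm high) there is a 31 N upward force with −15 N in x, so the stem is touching the +x flank of a slot. In the picture the head sits outside the moving fork as it should. I'll back up, shift −x and retry.

```bash
python3 -m creep '[0,0,0,0,0,8,255,0,0,0,0,0,14,255,0,0,0,-3,0,14,255,0,0,0,-3,0,14,255]'
python3 -c "
from h import *
s=read_state();print(s['torque'],s['contact_force'],s['position'])"
python3 -m creep '[0,0,0,0,0,-4,255,0,0,0,0,0,-7,255,0,0,0,0,0,-9,255,0,0,0,0,0,-9,255]'
python3 -c "
from h import *
s=read_state();print(s['torque'],s['contact_force'],s['position'])"
```

```text
time_s: 13.0
position: [0.5504, 0.0824, 0.2358]
orientation: [-0.0, 0.706, 0.708, -0.0]
contact_force: [-0.4, 0.9, -0.9]
width: 0.179
[0.00571365 0.01408371 0.00364692] [-0.40350636  0.90977445 -0.92825562] [0.55042865 0.08235567 0.23581862]
time_s: 13.5
position: [0.5505, 0.0824, 0.2301]
orientation: [0.0, 0.706, 0.708, 0.0]
contact_force: [-8.1, -1.2, 14.4]
width: 0.179
[-0.19478576  1.51347264  0.00646238] [-8.12082305 -1.15772909 14.41809177] [0.5505137  0.08235131 0.23010568]
```

Contact again at the same height with a different x. Possibly the bar hangs lower in the grip than assumed and already rests on the floor. I'll check the head's height in the side view and look from the top.

```bash
python3 - <<'E'
from h import *
b=snap('side');u,v=map(int,proj(b,(.5525,.08,.05)))
crop(b,'p2.png',u-20,v-15,u+30,v+25,10)
u0,v0=u-45,v-35
for n,x,y in[('topedge L',288,345),('R',380,335),('botedge L',292,362),('R',378,355)]:
    o,r=ray(b,u0+x/7-.4,v0+y/7-.4); print(n,(o+r*(.137-o[1])/r[1]).round(4))
a=snap('top');u,v=map(int,proj(a,(.5525,.11,.05)));crop(a,'p3.png',u-25,v-20,u+25,v+20,10)
cv2.imwrite('pics/p4.png',np.hstack([cv2.resize(cv2.imread('pics/'+f),(400,320)) for f in('p2.png','p3.png')]))
E
```

```text
topedge L [0.5786 0.137  0.0566]
R [0.5348 0.137  0.0539]
botedge L [0.5766 0.137  0.0433]
R [0.5353 0.137  0.0388]
```

View pics/p4.png

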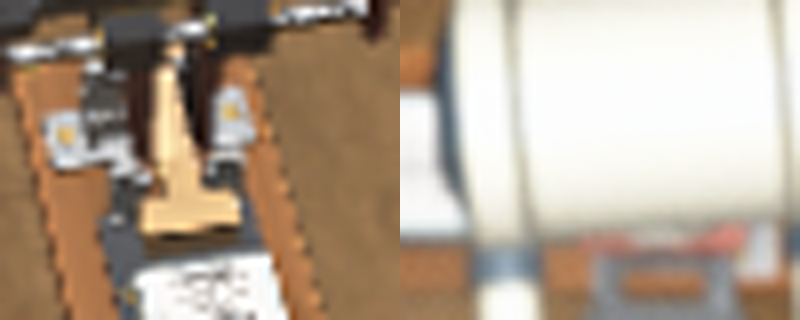

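The head's top edge is at z ≈ 0.055, against 0.054 when seated, so the bar is effectively on the slot floor and simply hangs low in the grip. Release, back up and check.

```bash
python3 -m creep '[0,0,0,0,0,2,150,0,0,0,0,0,2,150,0,0,0,0,0,2,150,0,0,0,0,0,2,150,0,0,0,0,0,40,150,0,0,0,0,0,100,150]'
python3 -m creep '[0,0,0,0,60,20,0,0,0,0,0,120,20,0,0,0,0,0,180,20,0,0,0,0,0,240,20,0,0,0,0,-2,255,20,0,0,0,0,-2,255,20,0,0,0,0,-2,255,20,0]'
python3 - <<'E'
from h import *
b=snap('side');u,v=map(int,proj(b,(.5525,.08,.05)))
crop(b,'q2.png',u-35,v-35,u+35,v+35,8)
cv2.imwrite('pics/q4.png',cv2.imread('pics/q2.png'))
E
```

```text
time_s: 14.35
position: [0.5503, 0.0823, 0.3258]
orientation: [-0.002, 0.706, 0.708, -0.002]
contact_force: [1.3, -0.3, -0.3]
width: 0.412
time_s: 15.22
position: [0.5491, 0.336, 0.3477]
orientation: [0.0, 0.707, 0.707, -0.0]
contact_force: [-0.1, -0.2, -0.7]
width: 1.003
```

View pics/q4.png

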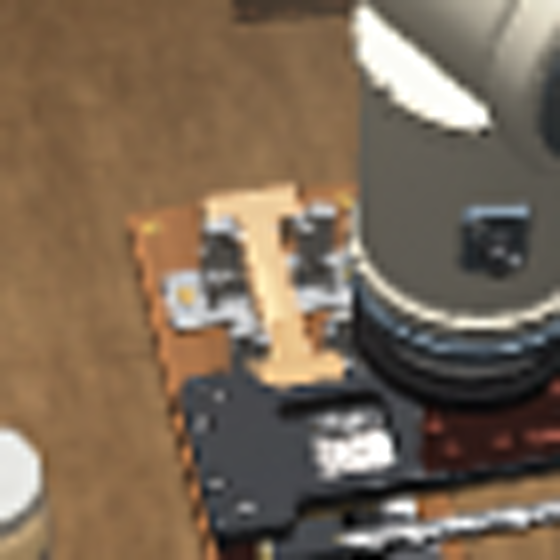

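The bar lies level in both forks with its heads outside. Now grip the pull handle.

```bash
python3 -m creep '[0,0,0,2,0,-40,0,0,0,0,2,0,-80,0,0,0,0,2,0,-100,0,0,0,0,2,0,-111,0,0,0,0,2,0,-111,0,0,0,0,2,0,-111,0]'
python3 -m creep '[0,0,0,0,0,0,255,0,0,0,0,0,0,255,0,0,0,0,0,0,255,0,0,0,0,0,0,255,0,0,0,0,0,0,255,0,0,0,0,0,0,255,0,0,0,0,0,0,255,0,0,0,0,0,0,255]' 50
python3 -m creep '[0,0,0,0,4,0,255,0,0,0,0,8,0,255,0,0,0,0,12,0,255,0,0,0,0,16,0,255,0,0,0,0,20,0,255,0,0,0,0,24,0,255,0,0,0,0,28,0,255,0,0,0,0,30,0,255,0,0,0,0,30,0,255]'
```

```text
time_s: 16.02
position: [0.5511, 0.3375, 0.2386]
orientation: [0.0, 0.706, 0.708, 0.001]
contact_force: [0.1, -0.9, -0.2]
width: 0.999
time_s: 17.02
position: [0.5515, 0.3373, 0.2367]
orientation: [0.001, 0.707, 0.708, 0.001]
contact_force: [6.3, 2.1, -3.0]
width: 0.191
time_s: 18.15
position: [0.5517, 0.3661, 0.2366]
orientation: [0.002, 0.707, 0.707, -0.0]
contact_force: [3.8, -5.2, -0.2]
width: 0.191
```

```bash
python3 -m creep '[0,0,0,0,4,0,255,0,0,0,0,8,0,255,0,0,0,0,12,0,255,0,0,0,0,16,0,255,0,0,0,0,20,0,255,0,0,0,0,22,0,255,0,0,0,0,22,0,255,0,0,0,0,22,0,255]'
python3 - <<'E'
from h import *
b=snap('side');a=snap('top');s=read_state();print(s['position'],s['contact_force'])
u,v=map(int,proj(b,(.5525,.21,.06)));crop(b,'r1.png',u-30,v-35,u+30,v+35,8)
u,v=map(int,proj(a,(.5525,.21,.06)));crop(a,'r2.png',u-30,v-25,u+40,v+25,8)
x=cv2.imread('pics/r1.png');y=cv2.imread('pics/r2.png')
cv2.imwrite('pics/r4.png',np.hstack([cv2.resize(x,(400,466)),cv2.resize(y,(400,286),dst=None).repeat(1,0) if 0 else cv2.copyMakeBorder(cv2.resize(y,(400,286)),0,180,0,0,0)]))
E
```

```text
time_s: 19.15
position: [0.5519, 0.3868, 0.2365]
orientation: [0.002, 0.707, 0.707, -0.002]
contact_force: [2.0, -12.2, 1.7]
width: 0.19
[0.55185571 0.38675463 0.23649518] [  1.52787733 -11.91262418   1.81887251]
```

View pics/r4.png

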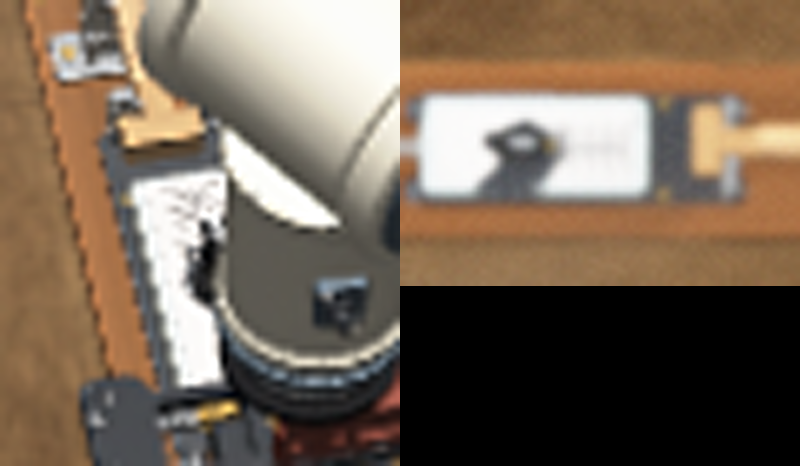

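Travel since gripping is 49.5 mm (10 play + ~39.5 gauge), and the force is about 12–14 N. The top view shows the bar tight against the moving fork and no pointer left outside the rim. Hold, then ease home.

```bash
python3 -m creep '[0,0,0,0,0.5,0,255,0,0,0,0,0.5,0,255,0,0,0,0,0.5,0,255,0,0,0,0,0.5,0,255,0,0,0,0,0.5,0,255,0,0,0,0,0.5,0,255,0,0,0,0,0.5,0,255,0,0,0,0,0.5,0,255,0,0,0,0,0.5,0,255,0,0,0,0,0.5,0,255]'
python3 -m creep '[0,0,0,0,0,0,255,0,0,0,0,0,0,255,0,0,0,0,0,0,255,0,0,0,0,0,0,255,0,0,0,0,0,0,255,0,0,0,0,0,0,255,0,0,0,0,0,0,255,0,0,0,0,0,0,255,0,0,0,0,0,0,255,0,0,0,0,0,0,255]'
python3 -m creep '[0,0,0,0,-4,0,255,0,0,0,0,-8,0,255,0,0,0,0,-12,0,255,0,0,0,0,-16,0,255,0,0,0,0,-20,0,255,0,0,0,0,-24,0,255,0,0,0,0,-28,0,255,0,0,0,0,-32,0,255,0,0,0,0,-36,0,255,0,0,0,0,-40,0,255]'
python3 -m creep '[0,0,0,0,-3,0,255,0,0,0,0,-6,0,255,0,0,0,0,-9,0,255,0,0,0,0,-12.5,0,255,0,0,0,0,-12.5,0,255,0,0,0,0,-12.5,0,255]'
```

```text
time_s: 20.5
position: [0.5519, 0.3872, 0.2365]
orientation: [0.002, 0.707, 0.707, -0.002]
contact_force: [2.4, -12.4, 2.0]
width: 0.197
time_s: 21.75
position: [0.5519, 0.3872, 0.2365]
orientation: [0.002, 0.707, 0.707, -0.002]
contact_force: [2.7, -11.6, 1.0]
width: 0.192
time_s: 23.0
position: [0.5516, 0.3492, 0.2367]
orientation: [0.001, 0.707, 0.707, 0.001]
contact_force: [6.8, -0.7, -1.5]
width: 0.189
time_s: 23.75
position: [0.5515, 0.3372, 0.2367]
orientation: [0.001, 0.707, 0.708, 0.001]
contact_force: [6.4, 0.6, -2.1]
width: 0.195
```

The gauge is home with no residual pull. Release, rise and move over the cradle to collect the bar.

```bash
python3 -m creep '[0,0,0,0,0,0,150,0,0,0,0,0,0,150,0,0,0,0,0,0,150,0,0,0,0,0,0,150,0,0,0,0,0,0,150,0,0,0,0,0,55,150,0,0,0,0,0,113,150,0,0,0,0,0,113,150]'
python3 -m creep '[0,0,0,1.5,-60,0,150,0,0,0,1.5,-120,0,150,0,0,0,1.5,-180,0,150,0,0,0,1.5,-240,0,150,0,0,0,1.5,-253,0,150,0,0,0,1.5,-253,-30,150,0,0,0,1.5,-253,-80,150,0,0,0,1.5,-253,-110,150,0,0,0,1.5,-253,-130,150,0,0,0,1.5,-253,-130,150]'
python3 -m creep '[0,0,0,0,0,0,150]'
```

```text
time_s: 24.75
position: [0.551, 0.3376, 0.3572]
orientation: [0.002, 0.706, 0.708, 0.006]
contact_force: [0.2, 0.1, -0.3]
width: 0.412
time_s: 26.0
position: [0.5518, 0.0848, 0.2178]
orientation: [-0.001, 0.706, 0.708, -0.001]
contact_force: [-1.1, -0.4, 0.8]
width: 0.413
time_s: 26.12
position: [0.5527, 0.0847, 0.2212]
orientation: [0.001, 0.706, 0.708, 0.001]
contact_force: [0.3, 0.6, -0.6]
width: 0.411
```

```bash
python3 -m creep '[0,0,0,0,0,-1,255,0,0,0,0,0,-1,255,0,0,0,0,0,-1,255,0,0,0,0,0,-1,255,0,0,0,0,0,-1,255,0,0,0,0,0,20,255,0,0,0,0,0,60,255,0,0,0,0,0,110,255,0,0,0,0,0,110,255]' 30
python3 -m creep '[0,0,0,-15,-58,0,255,0,0,0,-30,-116,0,255,0,0,0,-45,-174,0,255,0,0,0,-58,-232,0,255,0,0,0,-72,-287,0,255,0,0,0,-72,-287,0,255,0,0,0,-72,-287,0,255]'
python3 - <<'E'
from h import *
b=snap('side');u,v=map(int,proj(b,(.48,-.2,.1)));crop(b,'u1.png',u-50,v-50,u+50,v+40,6)
E
```

```text
time_s: 27.25
position: [0.5526, 0.0844, 0.334]
orientation: [0.002, 0.706, 0.708, 0.003]
contact_force: [-0.2, 0.1, -0.8]
width: 0.182
time_s: 28.12
position: [0.4801, -0.2024, 0.328]
orientation: [-0.002, 0.707, 0.708, -0.0]
contact_force: [0.5, 0.2, -1.0]
width: 0.181
```

View pics/u1.png

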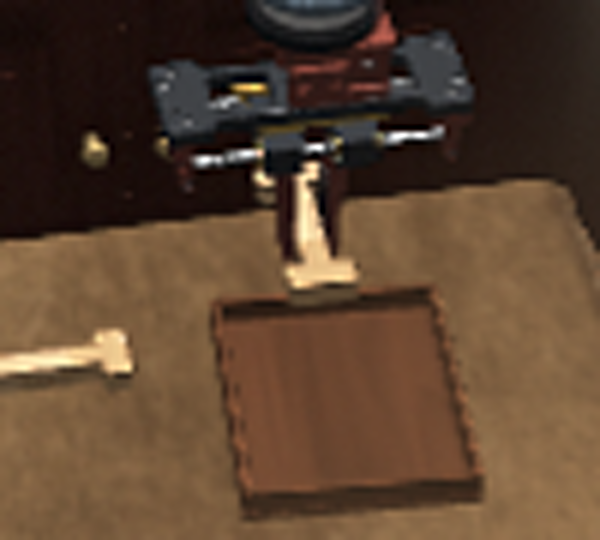

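The bar is held level above the tray. Lower, release, rise, then measure the second bar.

```bash
python3 -m creep '[0,0,0,0,0,-50,255,0,0,0,0,0,-100,255,0,0,0,0,0,-120,255,0,0,0,0,0,-136,255,0,0,0,0,0,-136,255,0,0,0,0,0,-136,255]'
python3 -m creep '[0,0,0,0,0,0,165,0,0,0,0,0,0,165,0,0,0,0,0,0,165,0,0,0,0,0,0,165,0,0,0,0,0,50,165,0,0,0,0,0,110,165,0,0,0,0,0,130,0,0,0,0,0,60,130,0]'
python3 bars.py; python3 - <<'E'
from h import *
b=snap('side');u,v=map(int,proj(b,(.48,-.2,.02)));crop(b,'v1.png',u-60,v-40,u+40,v+40,6)
E
```

```text
time_s: 28.92
position: [0.4808, -0.2028, 0.1955]
orientation: [0.001, 0.706, 0.708, 0.0]
contact_force: [0.3, -0.2, -0.6]
width: 0.175
time_s: 29.92
position: [0.4804, -0.1444, 0.3255]
orientation: [0.002, 0.708, 0.706, 0.0]
contact_force: [0.7, 1.1, -1.0]
width: 0.538
top [ 634.8 -265.6] [ 37.7 107.2] 89.7
side [ 482.  -210.7] [ 37.6 107.1] 0.3
side [ 636.5 -266.6] [108.3  39.2] 0.6
```

View pics/v1.png

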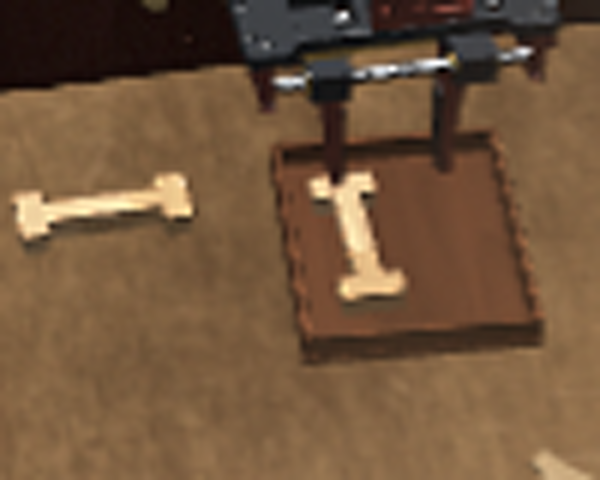

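Bar 1 lies in the tray; bar 2 is at (0.636, −0.266), yaw ≈ 0.5°. Go above it.

```bash
python3 -m creep '[0,0,-1.57,156,-124,-20,0,0,0,-1.57,156,-124,-20,0,0,0,-1.57,156,-124,-20,0,0,0,-1.57,156,-124,-20,0,0,0,-1.57,156,-124,-20,0,0,0,-1.57,156,-124,-20,0,0,0,-1.57,156,-124,-20,0,0,0,-1.57,156,-124,-20,0,0,0,-1.57,156,-124,-20,0,0,0,-1.57,156,-124,-20,0]'
python3 -m creep '[0,0,0,0,0,0,0,0,0,0,0,0,0,0]'
```

```text
time_s: 31.32
position: [0.636, -0.2676, 0.3021]
orientation: [-0.0, 1.0, 0.001, -0.001]
contact_force: [0.1, 0.5, 0.4]
width: 0.997
time_s: 31.58
position: [0.6362, -0.2669, 0.3033]
orientation: [-0.0, 1.0, 0.002, -0.0]
contact_force: [-0.4, -0.3, -0.2]
width: 0.999
```

```bash
python3 -m creep '[0,0,0,0,0.5,-50,0,0,0,0,0,0.5,-90,0,0,0,0,0,0.5,-119,0,0,0,0,0,0.5,-119,0,0,0,0,0,0.5,-119,0]'
python3 -m creep '[0,0,0,0,0,0,255,0,0,0,0,0,0,255,0,0,0,0,0,0,255,0,0,0,0,0,0,255,0,0,0,0,0,0,255,0,0,0,0,0,0,255,0,0,0,0,0,0,255,0,0,0,0,0,40,255,0,0,0,0,0,90,255,0,0,0,0,0,140,255]' 30
python3 -m creep '[0,0,1.575,-83,348,10,255,0,0,1.575,-83,348,10,255,0,0,1.575,-83,348,10,255,0,0,1.575,-83,348,10,255,0,0,1.575,-83,348,10,255,0,0,1.575,-83,348,10,255,0,0,1.575,-83,348,10,255,0,0,1.575,-83,348,10,255,0,0,1.575,-83,348,10,255,0,0,1.575,-83,348,10,255]'
```

```text
time_s: 32.2
position: [0.6362, -0.2661, 0.1847]
orientation: [0.0, 1.0, 0.002, -0.0]
contact_force: [-0.1, 0.3, 0.4]
width: 0.998
time_s: 33.45
position: [0.636, -0.266, 0.3258]
orientation: [-0.0, 1.0, 0.001, -0.0]
contact_force: [-0.4, 0.5, 0.2]
width: 0.162
time_s: 34.7
position: [0.5531, 0.0819, 0.3347]
orientation: [0.0, 0.705, 0.709, 0.0]
contact_force: [-0.2, -0.4, 0.4]
width: 0.164
```

```bash
python3 -m creep '[0,0,0,-0.5,0,-40,255,0,0,0,-0.5,0,-60,255,0,0,0,-0.5,0,-75,255,0,0,0,-0.5,0,-85,255,0,0,0,-0.5,0,-95,255,0,0,0,-0.5,0,-101,255,0,0,0,-0.5,0,-101,255,0,0,0,-0.5,0,-101,255]'
python3 -m creep '[0,0,0,0,0,-2,255,0,0,0,0,0,-3,255,0,0,0,0,0,-3,255]'
```

```text
time_s: 35.7
position: [0.5528, 0.082, 0.2349]
orientation: [0.0, 0.705, 0.71, 0.001]
contact_force: [-3.0, -0.1, 6.3]
width: 0.161
time_s: 36.08
position: [0.5528, 0.082, 0.2348]
orientation: [0.001, 0.705, 0.71, 0.001]
contact_force: [-9.5, -0.6, 17.3]
width: 0.164
```

Same behaviour as bar 1 (contact with the bar low in the grip). Release, move to above the handle, and verify the seating.

```bash
python3 -m creep '[0,0,0,0,0,2,150,0,0,0,0,0,2,150,0,0,0,0,0,2,150,0,0,0,0,0,2,150,0,0,0,0,0,40,150,0,0,0,0,0,100,150]'
python3 -m creep '[0,0,0,-1,60,18,0,0,0,0,-1,120,18,0,0,0,0,-1,180,18,0,0,0,0,-1,240,18,0,0,0,0,-1,255,18,0,0,0,0,-1,255,18,0,0,0,0,-1,255,18,0]'
python3 - <<'E'
from h import *
b=snap('side');u,v=map(int,proj(b,(.5525,.08,.05)))
crop(b,'w1.png',u-35,v-35,u+35,v+35,8)
h=cv2.cvtColor(b['img'],cv2.COLOR_RGB2HSV);m=cv2.inRange(h,(12,30,150),(30,140,255));z=np.zeros_like(m);z[v-30:v+30,u-30:u+30]=m[v-30:v+30,u-30:u+30]
k=max(cv2.findContours(z,0,1)[0],key=cv2.contourArea);P=np.array([at(b,*p,.054)[:2]*1000 for p in k[:,0].astype(float)],np.float32);print(cv2.minAreaRect(P))
E
```

```text
time_s: 36.83
position: [0.5523, 0.0818, 0.3287]
orientation: [-0.002, 0.705, 0.71, -0.002]
contact_force: [0.5, 0.4, 0.6]
width: 0.413
time_s: 37.7
position: [0.5521, 0.3355, 0.3486]
orientation: [0.0, 0.705, 0.709, -0.0]
contact_force: [0.0, -0.0, -0.5]
width: 0.998
((573.2008666992188, 75.20301818847656), (104.43135833740234, 91.99198150634766), 79.99579620361328)
```

View pics/w1.png

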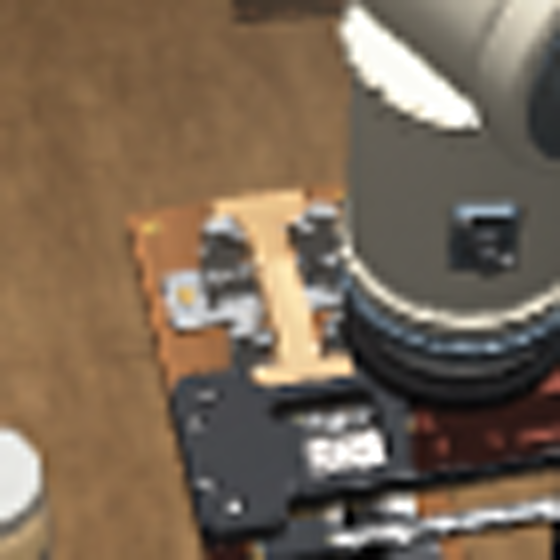

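Bar 2 lies in both slots with its heads outside, as bar 1 did. Grip the handle and pull the same distance.

```bash
python3 -m creep '[0,0,0,-0.5,1,-40,0,0,0,0,-0.5,1,-80,0,0,0,0,-0.5,1,-100,0,0,0,0,-0.5,1,-111,0,0,0,0,-0.5,1,-111,0,0,0,0,-0.5,1,-111,0]'
python3 -m creep '[0,0,0,0,0,0,255,0,0,0,0,0,0,255,0,0,0,0,0,0,255,0,0,0,0,0,0,255,0,0,0,0,0,0,255,0,0,0,0,0,0,255,0,0,0,0,0,0,255,0,0,0,0,0,0,255]' 50
python3 -m creep '[0,0,0,0,4,0,255,0,0,0,0,8,0,255,0,0,0,0,12,0,255,0,0,0,0,16,0,255,0,0,0,0,20,0,255,0,0,0,0,24,0,255,0,0,0,0,28,0,255,0,0,0,0,30,0,255,0,0,0,0,30,0,255]'
```

```text
time_s: 38.5
position: [0.5516, 0.338, 0.2396]
orientation: [0.0, 0.705, 0.71, 0.001]
contact_force: [-0.3, -0.2, 0.1]
width: 1.002
time_s: 39.5
position: [0.5517, 0.3378, 0.2376]
orientation: [0.001, 0.705, 0.709, 0.001]
contact_force: [4.1, 0.6, -0.9]
width: 0.191
time_s: 40.62
position: [0.5518, 0.367, 0.2376]
orientation: [0.001, 0.705, 0.709, -0.001]
contact_force: [4.1, -6.6, -1.1]
width: 0.194
```

```bash
python3 -m creep '[0,0,0,0,4,0,255,0,0,0,0,8,0,255,0,0,0,0,12,0,255,0,0,0,0,16,0,255,0,0,0,0,20,0,255,0,0,0,0,22.5,0,255,0,0,0,0,22.5,0,255,0,0,0,0,22.5,0,255]'
python3 - <<'E'
from h import *
b=snap('side');a=snap('top')
u,v=map(int,proj(b,(.5525,.16,.06)));crop(b,'y1.png',u-35,v-35,u+25,v+25,8)
u,v=map(int,proj(a,(.5525,.17,.06)));crop(a,'y2.png',u-40,v-25,u+20,v+25,8)
x=cv2.resize(cv2.imread('pics/y1.png'),(400,400));y=cv2.resize(cv2.imread('pics/y2.png'),(400,333))
cv2.imwrite('pics/y4.png',np.hstack([x,cv2.copyMakeBorder(y,0,67,0,0,0)]))
E
```

```text
time_s: 41.62
position: [0.552, 0.3881, 0.2375]
orientation: [0.002, 0.705, 0.709, -0.002]
contact_force: [2.0, -11.8, 0.3]
width: 0.193
```

View pics/y4.png

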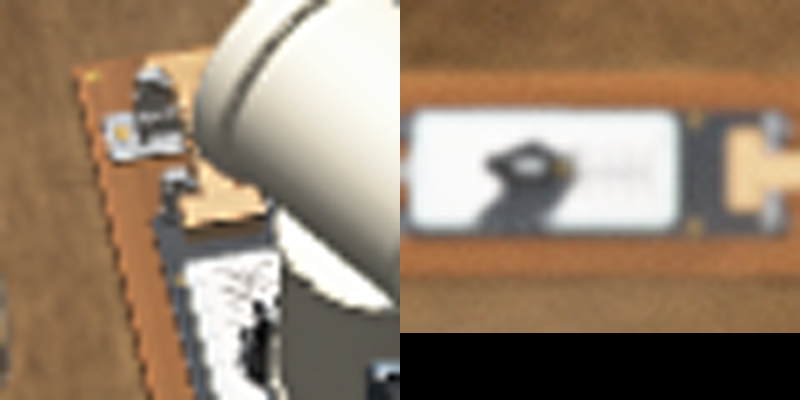

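Travel is 50.3 mm with 12 N, the head is tight on the moving fork, and the mark is still on the line. Hold 2.5 s, ease home, release and return to the cradle.

```bash
python3 -m creep '[0,0,0,0,0,0,255,0,0,0,0,0,0,255,0,0,0,0,0,0,255,0,0,0,0,0,0,255,0,0,0,0,0,0,255,0,0,0,0,0,0,255,0,0,0,0,0,0,255,0,0,0,0,0,0,255,0,0,0,0,0,0,255,0,0,0,0,0,0,255]'
python3 -m creep '[0,0,0,0,0,0,255,0,0,0,0,0,0,255,0,0,0,0,0,0,255,0,0,0,0,0,0,255,0,0,0,0,0,0,255,0,0,0,0,0,0,255,0,0,0,0,0,0,255,0,0,0,0,0,0,255,0,0,0,0,0,0,255,0,0,0,0,0,0,255]'
python3 -m creep '[0,0,0,0,-4,0,255,0,0,0,0,-8,0,255,0,0,0,0,-12,0,255,0,0,0,0,-16,0,255,0,0,0,0,-20,0,255,0,0,0,0,-24,0,255,0,0,0,0,-28,0,255,0,0,0,0,-32,0,255,0,0,0,0,-36,0,255,0,0,0,0,-40,0,255]'
python3 -m creep '[0,0,0,0,-3,0,255,0,0,0,0,-6,0,255,0,0,0,0,-9,0,255,0,0,0,0,-12.5,0,255,0,0,0,0,-12.5,0,255,0,0,0,0,-12.5,0,255]'
python3 -m creep '[0,0,0,0,0,0,150,0,0,0,0,0,0,150,0,0,0,0,0,0,150,0,0,0,0,0,0,150,0,0,0,0,0,0,150,0,0,0,0,0,55,150,0,0,0,0,0,113,150,0,0,0,0,0,113,150]'
python3 -m creep '[0,0,0,1,-60,0,150,0,0,0,1,-120,0,150,0,0,0,1,-180,0,150,0,0,0,1,-240,0,150,0,0,0,1,-253,0,150,0,0,0,1,-253,-30,150,0,0,0,1,-253,-80,150,0,0,0,1,-253,-110,150,0,0,0,1,-253,-131,150,0,0,0,1,-253,-131,150]'
python3 -m creep '[0,0,0,0,0,0,150]'
```

```text
time_s: 42.98
position: [0.552, 0.3881, 0.2375]
orientation: [0.002, 0.705, 0.709, -0.002]
contact_force: [1.9, -11.6, 1.5]
width: 0.192
time_s: 44.22
position: [0.552, 0.3881, 0.2375]
orientation: [0.002, 0.705, 0.709, -0.002]
contact_force: [1.8, -11.3, 0.7]
width: 0.193
time_s: 45.48
position: [0.5517, 0.3501, 0.2376]
orientation: [0.001, 0.705, 0.709, 0.0]
contact_force: [6.0, -0.9, -1.7]
width: 0.194
time_s: 46.22
position: [0.5517, 0.3379, 0.2376]
orientation: [0.001, 0.705, 0.709, 0.001]
contact_force: [4.9, 0.1, -1.9]
width: 0.191
time_s: 47.22
position: [0.5515, 0.3381, 0.3582]
orientation: [0.002, 0.705, 0.71, 0.006]
contact_force: [0.6, -0.1, 0.5]
width: 0.408
time_s: 48.48
position: [0.5513, 0.0856, 0.2168]
orientation: [-0.002, 0.704, 0.71, -0.002]
contact_force: [0.3, 0.5, 1.3]
width: 0.413
time_s: 48.6
position: [0.5524, 0.0854, 0.2204]
orientation: [0.0, 0.704, 0.71, 0.0]
contact_force: [-0.3, 0.1, 1.3]
width: 0.408
```

```bash
python3 -m creep '[0,0,0,0,0,-1,255,0,0,0,0,0,-1,255,0,0,0,0,0,-1,255,0,0,0,0,0,-1,255,0,0,0,0,0,-1,255,0,0,0,0,0,20,255,0,0,0,0,0,60,255,0,0,0,0,0,110,255,0,0,0,0,0,110,255]' 30
python3 bars.py
python3 -m creep '[0,0,0,-25,-56,0,255,0,0,0,-50,-112,0,255,0,0,0,-75,-168,0,255,0,0,0,-100,-224,0,255,0,0,0,-129,-284,0,255,0,0,0,-129,-284,0,255,0,0,0,-129,-284,0,255]'
```

```text
time_s: 49.72
position: [0.5528, 0.0849, 0.3345]
orientation: [0.003, 0.705, 0.71, 0.003]
contact_force: [0.1, -0.7, -0.9]
width: 0.182
top [ 480.  -204.9] [ 37.6 109.2] 0.2
time_s: 50.7
position: [0.423, -0.1991, 0.3279]
orientation: [-0.002, 0.705, 0.709, -0.0]
contact_force: [0.7, -0.9, -0.2]
width: 0.179
```

```bash
python3 -m creep '[0,0,0,0,0,-50,255,0,0,0,0,0,-100,255,0,0,0,0,0,-120,255,0,0,0,0,0,-137,255,0,0,0,0,0,-137,255,0,0,0,0,0,-137,255]'
python3 -m creep '[0,0,0,0,0,0,170,0,0,0,0,0,0,170,0,0,0,0,0,0,170,0,0,0,0,0,0,170,0,0,0,0,0,50,170,0,0,0,0,0,110,170,0,0,0,0,0,150,170,0,0,0,0,0,150,170]'
python3 -m creep '[0,0,0,0,60,0,100,0,0,0,0,120,0,100,0,0,0,0,180,0,100,0,0,0,0,240,30,100,0,0,0,0,300,30,100,0,0,0,-40,360,30,100,0,0,0,-40,420,30,100,0,0,0,-40,480,30,100,0,0,0,-40,500,30,100,0,0,0,-40,500,30,100]'
python3 -m creep '[0,0,0,0,30,0,100,0,0,0,0,30,0,100,0,0,0,0,30,0,100,0,0,0,0,30,0,100]'
python3 bars.py;python3 - <<'E'
from h import *
a=snap('top')
cv2.imwrite('pics/z.png',cv2.resize(a['img'][120:260,130:380,::-1],(800,448)))
E
```

```text
time_s: 51.45
position: [0.4237, -0.1989, 0.1936]
orientation: [0.001, 0.704, 0.71, 0.0]
contact_force: [0.9, -0.5, -0.0]
width: 0.178
time_s: 52.45
position: [0.4236, -0.1994, 0.3469]
orientation: [0.004, 0.705, 0.71, 0.001]
contact_force: [-0.3, 0.2, -0.3]
width: 0.335
time_s: 53.7
position: [0.3828, 0.3021, 0.3705]
orientation: [-0.0, 0.704, 0.711, -0.002]
contact_force: [0.0, -0.6, -0.6]
width: 0.612
time_s: 54.2
position: [0.3834, 0.3298, 0.3726]
orientation: [0.0, 0.705, 0.709, -0.0]
contact_force: [-0.2, 0.3, 0.2]
width: 0.611
top [ 423.7 -199.4] [ 40.8 105.8] 0.3
top [ 481.7 -204.9] [ 41.  109.2] 0.3
side [-182.2    4.7] [ 29.2 107.4] 43.8
side [ 482. -211.] [ 37.6 107.8] 0.3
side [ 423.4 -206.1] [108.1  37. ] 89.9
```

View pics/z.png

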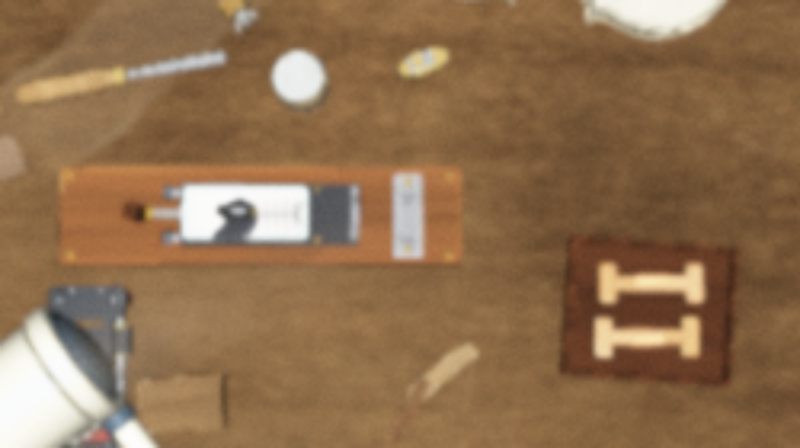

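The final picture shows both bars flat in the tray at (650,285) and (648,338). The handle and pointer are home, and the knob mark at (252,212) is on the centre line. Handing in.

```bash
python3 -c "
from rig import finish_job;print(finish_job())"
```

```text
the job is handed in; nothing more can be done
None
```

The job is handed in at about 54 s of the 210 s: both bars on the bench (one place in the row was empty) were proved and lie in the tray.

- **Knob:** I turned it about 90° clockwise, and the brass mark lay on the scale line in every later picture.
- **Bar 1 (left):** The handle was drawn 49.5–50 mm (about 10 mm play plus 40 mm gauge). I held it at about 12 N for over 2 s, then eased it home at about 32 mm/s.
- **Bar 2 (right):** The handle was drawn 50.3 mm, held at about 12 N for 2.5 s, and eased home the same way.

**Last checks:** Both bars are flat in the tray, with centres near (0.482, −0.205) and (0.424, −0.200) against a tray centre of about (0.452, −0.202). The handle and pointer are home, the gripper is clear, and the glue jar and gouge look unmoved. I did not measure the other bystanders.

**What disagreed:**
- When I lowered each bar into the forks, contact came 8–13 mm higher than calculated. The first bar reached 31 N on the wrist before I backed off. The bars hung low in the grip, and after release both sat properly in the slots.
- The camera views give the tray positions of the bars about 6 mm apart in y, well inside the tolerance.
- The pointer at the rim was too fine to see directly. I set the draw by handle travel and force instead.

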